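# Draw the stepped house front out of the leaning stack

### The job

Three plywood toy-house panels lean in a stack against the side of the box of wooden heads. Draw out the one with the stepped top, leaving the other two leaning where they are, and stand it steps up in the trough of the empty painting stand, about in the middle and leaning back against the stand's backboard.

Things in the scene. Friction and masses are not known exactly. Their poses are not given: they have to be found in the camera images.
- gable: Plywood house front with stepped top, 10 mm thick, 155 tall, 0.11 kg: 130 wide up to 95, 86 wide to 123, then a neck 44 wide to 155, 55 proud of the others. Front, middle or back of the stack. Origin: centre of its underside; z up the panel, y along its width, x out of the face away from the box. Leans 14 degrees back, its top towards the box (-x). Box 85 high.
- panel_low: Plywood wall panel with a straight top, 10 mm thick, 130 wide, 90 tall, two windows, 75 g; leans in the stack, face to face with its neighbours. Stays there, still leaning; it may settle back onto its neighbour or the box's side. Origin and axes as for the gable.
- panel_wide: Plywood wall panel with a straight top, 10 mm thick, 130 wide, 98 tall, one wide window, 80 g; leans in the stack, face to face with its neighbours. Stays there, still leaning. Origin and axes as for the gable.
- stand: Empty wooden painting stand, fixed; 70 mm deep (x), 190 wide (y). Origin: centre of its underside; z up, x away from the robot (within 20 degrees of world x). Base 10 thick. Upright backboard from x = -35 to -23, top 90 above the bench; low lip from x = 25 to 35, top 22 above the bench; between them the trough, 48 wide, floor 10 above the bench.

How it is judged:
By the outcome, as a careful person would: the job done as asked, in the order asked, and still so for the second after the job is handed in, with the robot touching nothing.
It also fails if it takes over 40 s, if anything falls off the work surface, if the arm or the gripper's body presses on something with over 40 N, if the wrist force passes 120 N, or if a joint passes its speed limit or range.

### The arm

A 6-joint arm with a two-finger parallel gripper is mounted at the origin on the work surface. World frame = base frame: x ahead of the robot, y to its left, z up, the work surface at z = 0. Lengths are in m, angles in rad, forces in N, time in s.
With the tool pointing down it reaches from about 0.35 to 0.975 m from the base axis. Payload 4.9 kg.
Tool frame: the origin (TCP) lies midway between the tips of the shut fingers; the grasp point (between the pads) lies 19 mm behind it (ctrl.tcp_to_grasp is the distance from the TCP to the grasp point, in m); z points along the fingers, y is the line along which they close (so a half turn about z gives the same grasp; the last joint's range is limited). The gripper opens to 85 mm and grips with 20 to 120 N. Pads are 22 mm wide; open, the fingers measure 114 mm over their backs; the gripper's body (76 mm by 85 mm) begins 54 mm behind the grasp point. The pads swing forward as they close: fully open they stand 13 mm farther back than shut.
Start: joints at [-1.435, 0.053, 1.613, -0, 1.476, -0.119], TCP at [0.158, -0.605, 0.231] pointing down, gripper open.
Joint ranges: [-3.01, 3.01], [-1.01, 2.22], [0.06, 2.58], [-1.02, 4.17], [0.09, 2.62], [-3.14, 3.14]. Speed limits (rad/s): [2.57, 2.57, 3.14, 3.14, 3.14, 3.14].

### API

Orientations are given as a rotation vector (axis times angle).
In Python, from station import ctrl gives the robot as it stands.
- The arm moves only by the shell command python3 jog.py 'ROWS' [FORCE]. ROWS is rows parted by semicolons, their numbers by spaces, 1 to 20 of them, each of 7 numbers: the finger opening in m, then dx, dy, dz in m, then a rotation vector rx, ry, rz in rad; each row is the pose to reach, as a shift and turn from the pose commanded when the command began, along the tool's axes at that moment; what a row does not reach only later rows make up. A row lasts 1/12 s, in which the tool goes at most 0.0417 m and 0.125 rad, less where a joint would pass 70% of its speed; a pose out of reach is approached as far as the arm can. The fingers move at their own pace and stop on an object; FORCE is the grip in N (left out, the last holds). Time passes only in rows, so rows that do not move let the fingers close. It prints the time, the measured TCP pose, the force, the opening and the grip force at its end.
- ctrl.get_obs(): the state, without advancing time (a new reading comes with each control period).
- ctrl.get_image(name): name is "side" or "top"; returns the picture (384x512x3 uint8, red, green, blue); there is no depth.
- ctrl.camera_params(name): a dict with "fx", "fy", "cx", "cy" (pixels), "T" (4x4, takes a point from camera to world coordinates). Camera axes: x right, y down, z forward; pixel columns grow to the right and rows downward; lengths in m; the calibration is good to about 2 mm. A picture is of the moment at which its call begins. camera_params takes no time and is no camera call.
- ctrl.finish_job(): hands the job in; it is judged then, once.
The state is a dict: "t": time; "q": joint angles; "dq": joint speeds; "effort": joint torques, N m; "tool_pos": TCP position; "tool_rot": TCP orientation; "contact_force": force on the tool from outside, world axes, zero at the start; "wrist_torque": the same for the moment, N m; "opening": finger opening in m; "grip_force": force on a finger pad.
Only numpy, scipy, OpenCV 4.12 (cv2) and the standard library are available. Lean on these libraries where they do the work, as an engineer would, in place of code of your own. Each camera call takes 0.05 s, during which the arm holds its last target. There are 200 camera calls.

## Working session

There is one attempt and no reset: what is moved stays moved. The work goes in short steps, Python scripts to look and compute and a shell command to move; the robot and the scene stay as the last step left them, time stands still between calls to the robot, and variables do not carry over. Pictures are saved under pics/ and viewed, at most 10 in all, crops included, and the job is handed in when it is done.

```bash
ls; mkdir -p pics; python3 - <<'E'
from station import ctrl
import cv2
for n in("side","top"):
    im=ctrl.get_image(n); cv2.imwrite(f"pics/{n}0.png",im[:,:,::-1]); p=ctrl.camera_params(n); print(n,p)
o=ctrl.get_obs();print(o["tool_pos"],o["tool_rot"],o["t"])
E
```

```text
jog.py
pics
station.py
side {'fx': 453.8557538465444, 'fy': 453.8557538465444, 'cx': 248.23036061283437, 'cy': 191.12541776216332, 'T': array([[-0.99048602, -0.09332393,  0.10113404,  0.45153517],
       [-0.13760592,  0.66400695, -0.73495536,  0.6066439 ],
       [ 0.00143522, -0.74187965, -0.67053153,  0.59349072],
       [ 0.        ,  0.        ,  0.        ,  1.        ]])}
top {'fx': 433.6743776398397, 'fy': 433.6743776398397, 'cx': 253.65039657295347, 'cy': 189.27216423050376, 'T': array([[ 0.01586604, -0.99106966,  0.1323979 ,  0.43122375],
       [-0.99981553, -0.01715893, -0.00862992,  0.01205955],
       [ 0.01082465, -0.13223656, -0.99115908,  0.78341007],
       [ 0.        ,  0.        ,  0.        ,  1.        ]])}
[ 0.15745538 -0.60426557  0.23018452] [-3.11430452e+00 -3.98906611e-01 -8.60593182e-06] 0.1
```

View pics/side0.png

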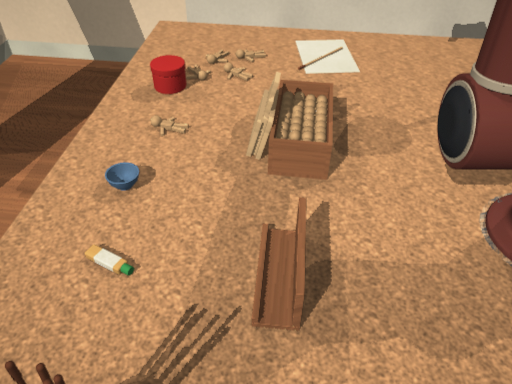

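View pics/top0.png

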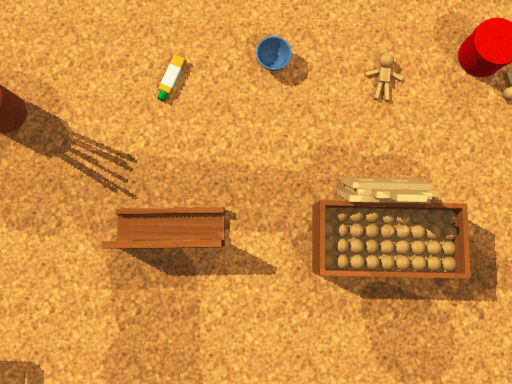

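The side view shows the stack near (265,115), against the left wall of the box, and the stand near (280,275). The top view shows the stack near (387,190) and the stand near (170,228). I'll enlarge the stack and the stand next.

```bash
python3 - <<'E'
import cv2,numpy as np
s=cv2.imread("pics/side0.png");t=cv2.imread("pics/top0.png")
a=cv2.resize(s[65:170,235:340],(590,590),interpolation=cv2.INTER_CUBIC)
cv2.imwrite("pics/c1.png",a)
cv2.imwrite("pics/c2.png",cv2.resize(t[170:215,325:445],(800,300),interpolation=cv2.INTER_CUBIC))
E
```

```text
(no output)
```

View pics/c1.png

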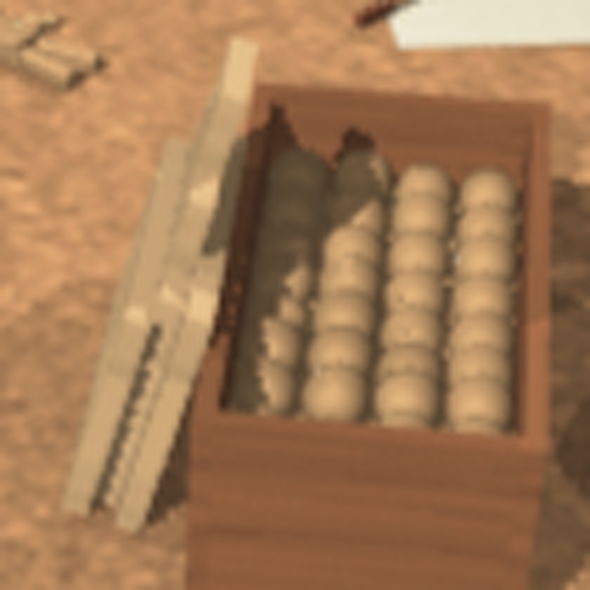

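View pics/c2.png

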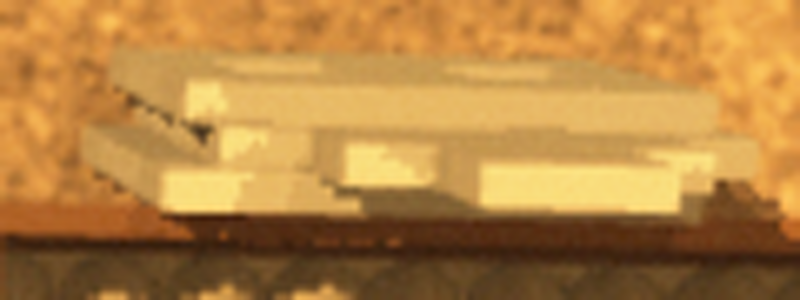

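In the crops, the front panel has two windows, so it is panel_low. The gable is in the middle and the wide panel is at the back. The gable's neck top is the bright strip at crop (480–680, 165–205), which is top-view pixels 397–427, 195–201. Next I'll measure the neck and the stand edges.

```bash
cat > h.py <<'E'
import numpy as np
from station import ctrl
def ray(n,u,v):
    p=ctrl.camera_params(n);T=p["T"];d=T[:3,:3]@np.array([(u-p["cx"])/p["fx"],(v-p["cy"])/p["fy"],1]);return T[:3,3],d
def plane(n,u,v,z):
    o,d=ray(n,u,v);return o+d*(z-o[2])/d[2]
def proj(n,X):
    p=ctrl.camera_params(n);T=p["T"];c=T[:3,:3].T@(np.array(X)-T[:3,3]);return np.array([p["fx"]*c[0]/c[2]+p["cx"],p["fy"]*c[1]/c[2]+p["cy"]])
E
python3 - <<'E'
from h import *
import cv2
np.set_printoptions(precision=4,suppress=True)
t=cv2.imread("pics/top0.png");s=cv2.imread("pics/side0.png")
hs=cv2.cvtColor(t,cv2.COLOR_BGR2HSV)
print("V rows around neck col 410:",[(r,*t[r,410]) for r in range(190,206)])
print("V cols along neck row 197:",[(c,*t[197,c]) for c in list(range(392,402))+list(range(422,433))])
f=lambda u,v:((u+.5)/6.667-.5+325,(v+.5)/6.667-.5+170)
c=[(480,165),(680,165),(680,210),(480,205)]
P=np.array([plane("top",*f(*q),.1516) for q in c]);print(P,np.linalg.norm(P[0]-P[1]),P.mean(0))
# front panel top edges (90 tall)
for a,b,z in(((187,80),(717,95),.0885),((185,118),(717,132),.0885)):
    A=plane("top",*f(*a),z);B=plane("top",*f(*b),z);print("low top",A,B,np.linalg.norm(A-B),np.degrees(np.arctan2(A[0]-B[0],A[1]-B[1])))
for a,b in(((320,202.),(467,203.5)),((319,275.5),(469,276.5))):
    A=plane("top",*a,.085);B=plane("top",*b,.085);print("box",A,B,np.degrees(np.arctan2(A[0]-B[0],A[1]-B[1])))
print("neck proj side",proj("side",P.mean(0)))
cv2.imwrite("pics/c3.png",cv2.resize(t[195:260,95:245],(750,325),interpolation=cv2.INTER_CUBIC))
E
```

```text
V rows around neck col 410: [(190, np.uint8(79), np.uint8(151), np.uint8(196)), (191, np.uint8(84), np.uint8(153), np.uint8(199)), (192, np.uint8(79), np.uint8(151), np.uint8(198)), (193, np.uint8(83), np.uint8(152), np.uint8(198)), (194, np.uint8(95), np.uint8(174), np.uint8(224)), (195, np.uint8(123), np.uint8(220), np.uint8(250)), (196, np.uint8(127), np.uint8(221), np.uint8(250)), (197, np.uint8(125), np.uint8(221), np.uint8(250)), (198, np.uint8(119), np.uint8(216), np.uint8(249)), (199, np.uint8(125), np.uint8(222), np.uint8(249)), (200, np.uint8(121), np.uint8(214), np.uint8(247)), (201, np.uint8(97), np.uint8(177), np.uint8(228)), (202, np.uint8(50), np.uint8(89), np.uint8(127)), (203, np.uint8(29), np.uint8(58), np.uint8(95)), (204, np.uint8(21), np.uint8(48), np.uint8(87)), (205, np.uint8(19), np.uint8(46), np.uint8(84))]
V cols along neck row 197: [(392, np.uint8(80), np.uint8(151), np.uint8(196)), (393, np.uint8(84), np.uint8(152), np.uint8(203)), (394, np.uint8(83), np.uint8(153), np.uint8(201)), (395, np.uint8(83), np.uint8(155), np.uint8(206)), (396, np.uint8(88), np.u
[... 692 characters left out ...]
t8(231)), (430, np.uint8(96), np.uint8(181), np.uint8(231)), (431, np.uint8(99), np.uint8(184), np.uint8(232)), (432, np.uint8(51), np.uint8(101), np.uint8(150))]
[[ 0.5118 -0.204   0.1516]
 [ 0.5125 -0.2484  0.1516]
 [ 0.5025 -0.2481  0.1516]
 [ 0.5029 -0.2038  0.1516]] 0.044379891539465526 [ 0.5074 -0.2261  0.1516]
low top [ 0.5394 -0.1546  0.0885] [ 0.538  -0.2841  0.0885] 0.129583266963926 0.6335535227959621
low top [ 0.5301 -0.1539  0.0885] [ 0.5289 -0.2838  0.0885] 0.12984958028305368 0.5243170947439614
box [ 0.5056 -0.1019  0.085 ] [ 0.5072 -0.3414  0.085 ] -0.386814153822978
box [ 0.3884 -0.0998  0.085 ] [ 0.3905 -0.3388  0.085 ] -0.4948100210859818
neck proj side [277.3321  76.7539]
```

View pics/c3.png

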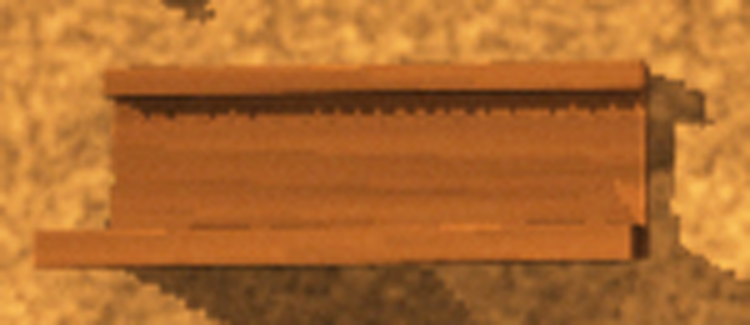

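The crop shows the backboard's top edge as the strip (35–633, 228–265) and the lip's top as (107–643, 63–97). The neck measures 44.4 mm wide (44 expected), and its lean agrees with panel_low.

```bash
python3 - <<'E'
from h import *
from scipy.spatial.transform import Rotation as R
np.set_printoptions(precision=4,suppress=True)
f=lambda u,v:((u+.5)/5-.5+95,(v+.5)/5-.5+195)
for n,c,z,xo in(("back",[(35,232),(633,226),(631,262),(36,267)],.09,-.029),("lip",[(107,70),(643,63),(641,92),(110,97)],.022,.030)):
    P=np.array([plane("top",*f(*q),z) for q in c]);e=P[0]+P[3]-P[1]-P[2];yaw=np.arctan2(-e[0],e[1])
    print(n,P.mean(0),"w",np.linalg.norm(e)/2,"d",np.linalg.norm(P[0]-P[3]),"yaw",np.degrees(yaw),"centre",P.mean(0)[:2]-xo*np.array([np.cos(yaw),np.sin(yaw)]))
o=ctrl.get_obs();Rt=R.from_rotvec(o["tool_rot"]);print(Rt.as_matrix(),o["tool_pos"],o["opening"])
# desired tool: z = down along the panel, y = along panel x axis
th=np.radians(14)
for sg in(1,-1):
    z=np.array([np.sin(th),0,-np.cos(th)]);y=sg*np.array([np.cos(th),0,np.sin(th)]);M=np.c_[np.cross(y,z),y,z]
    rel=(Rt.inv()*R.from_matrix(M)).as_rotvec();print(sg,"rel rotvec",rel)
    zz=-z
    for h in(.0,.06): # tcp offset along the panel below the top: 31mm = grasp 12 below top
        tcp=np.array([.5074,-.2261,.1516])-zz*(.031-h);print("h",h,tcp,"rel",Rt.inv().apply(tcp-o["tool_pos"]))
E
```

```text
back [0.434  0.1506 0.09  ] w 0.1883781904870538 d 0.011004224767545234 yaw 1.4391929889341553 centre [0.463  0.1513]
lip [0.4924 0.1522 0.022 ] w 0.18695381180199314 d 0.009596207338792826 yaw 1.6084165043569705 centre [0.4624 0.1513]
[[ 0.9677  0.252  -0.0002]
 [ 0.252  -0.9677  0.0018]
 [ 0.0002 -0.0018 -1.    ]] [ 0.1575 -0.6043  0.2302] 0.08575796631159216
1 rel rotvec [-0.2094  0.1593 -1.3093]
h 0.0 [ 0.5149 -0.2261  0.1215] rel [ 0.4412 -0.2757  0.1093]
h 0.06 [ 0.5004 -0.2261  0.1797] rel [ 0.4272 -0.2794  0.0511]
-1 rel rotvec [0.1708 0.2244 1.8151]
h 0.0 [ 0.5149 -0.2261  0.1215] rel [ 0.4412 -0.2757  0.1093]
h 0.06 [ 0.5004 -0.2261  0.1797] rel [ 0.4272 -0.2794  0.0511]
```
Widths 188, 187 (slightly small; 1-2% fine). Stand centre (0.463,0.151), yaw ~1.5°. Yaw sign: e direction from right to left in image = +y; e[0] = ... yaw=atan2(-e0,e1): y-axis=(-sin,cos) ✓.

Both stand estimates agree: centre (0.463, 0.151), yaw 1.5°. The first move goes above the neck, with the tool tilted to match the panel's lean.

```bash
R=1; python3 jog.py '0.05 0.427 -0.279 0.051 -0.209 0.159 -1.309; 0.05 0.427 -0.279 0.051 -0.209 0.159 -1.309; 0.05 0.427 -0.279 0.051 -0.209 0.159 -1.309; 0.05 0.427 -0.279 0.051 -0.209 0.159 -1.309; 0.05 0.427 -0.279 0.051 -0.209 0.159 -1.309; 0.05 0.427 -0.279 0.051 -0.209 0.159 -1.309; 0.05 0.427 -0.279 0.051 -0.209 0.159 -1.309; 0.05 0.427 -0.279 0.051 -0.209 0.159 -1.309; 0.05 0.427 -0.279 0.051 -0.209 0.159 -1.309; 0.05 0.427 -0.279 0.051 -0.209 0.159 -1.309; 0.05 0.427 -0.279 0.051 -0.209 0.159 -1.309; 0.05 0.427 -0.279 0.051 -0.209 0.159 -1.309; 0.05 0.427 -0.279 0.051 -0.209 0.159 -1.309; 0.05 0.427 -0.279 0.051 -0.209 0.159 -1.309; 0.05 0.427 -0.279 0.051 -0.209 0.159 -1.309; 0.05 0.427 -0.279 0.051 -0.209 0.159 -1.309; 0.05 0.427 -0.279 0.051 -0.209 0.159 -1.309; 0.05 0.427 -0.279 0.051 -0.209 0.159 -1.309' 40
python3 - <<'E'
from h import *
from scipy.spatial.transform import Rotation as R
import cv2
np.set_printoptions(precision=4,suppress=True)
o=ctrl.get_obs();Rt=R.from_rotvec(o["tool_rot"]);print(Rt.as_matrix(),o["q"])
print("to grasp rel",Rt.inv().apply(np.array([.5149,-.2261,.1215])-o["tool_pos"]))
a=ctrl.get_image("side")[20:180,200:370,::-1];b=ctrl.get_image("top")[110:270,310:480,::-1]
cv2.imwrite("pics/d1.png",cv2.resize(np.hstack([a,b]),(800,376),interpolation=cv2.INTER_CUBIC))
E
```

```text
t: 1.6
tool_pos: [0.4998, -0.2283, 0.1804]
tool_rot: [2.093, 2.088, 0.254]
contact_force: [-0.8, -0.5, -0.0]
opening: 0.0503
grip_force: 0.0
[[ 0.0023  0.9703  0.2418]
 [ 1.     -0.0017 -0.0026]
 [-0.0021  0.2418 -0.9703]] [-0.6371 -0.2391  1.9853  0.1527  1.2002 -0.6765]
to grasp rel [0.0024 0.0003 0.0608]
```

View pics/d1.png

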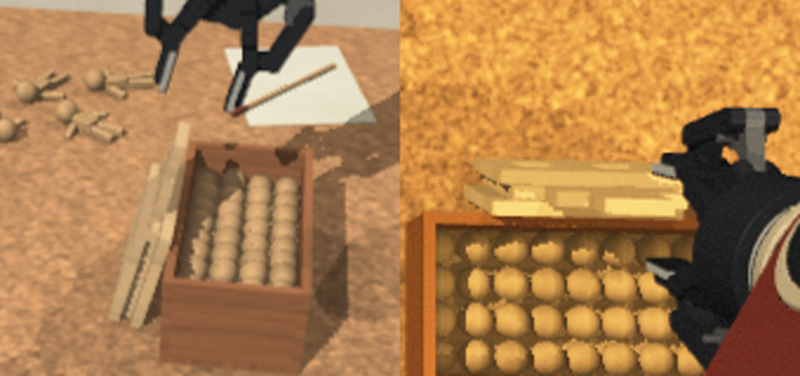

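The side view shows the fingers straddling the extension of the neck line (finger tips at (165,85) and (235,105)) and tilted like the panel. I'll descend and grip.

```bash
python3 jog.py '0.05 0.001 0 0.03 0 0 0; 0.05 0.002 0 0.06 0 0 0; 0.05 0.002 0 0.06 0 0 0; 0 0.002 0 0.06 0 0 0; 0 0.002 0 0.06 0 0 0; 0 0.002 0 0.06 0 0 0; 0 0.002 0 0.06 0 0 0; 0 0.002 0 0.06 0 0 0; 0 0.002 0 0.06 0 0 0' 40
```

```text
t: 2.45
tool_pos: [0.516, -0.2263, 0.1245]
tool_rot: [2.088, 2.088, 0.255]
contact_force: [-2.4, 0.1, 6.0]
opening: 0.0093
grip_force: 41.7
```

Gripped: the opening is 9.3 mm. I'll draw it out along its own plane.

```bash
python3 jog.py '0 0 0 -0.01 0 0 0; 0 0 0 -0.02 0 0 0; 0 0 0 -0.03 0 0 0; 0 0 0 -0.04 0 0 0; 0 0 0 -0.05 0 0 0; 0 0 0 -0.06 0 0 0; 0 0 0 -0.07 0 0 0; 0 0 0 -0.08 0 0 0; 0 0 0 -0.09 0 0 0; 0 0 0 -0.10 0 0 0; 0 0 0 -0.11 0 0 0; 0 0 0 -0.12 0 0 0; 0 0 0 -0.14 0 0 0; 0 0 0 -0.16 0 0 0; 0 0 0 -0.16 0 0 0; 0 0 0 -0.16 0 0 0'
python3 - <<'E'
from h import *
import cv2
a=ctrl.get_image("side")[0:180,190:370,::-1];b=ctrl.get_image("top")[110:290,300:480,::-1]
cv2.imwrite("pics/d2.png",cv2.resize(np.hstack([a,b]),(800,400),interpolation=cv2.INTER_CUBIC))
E
```

```text
t: 3.78
tool_pos: [0.4762, -0.2254, 0.2786]
tool_rot: [2.09, 2.09, 0.254]
contact_force: [-0.5, -0.3, -2.5]
opening: 0.0093
grip_force: 40.6
```

View pics/d2.png

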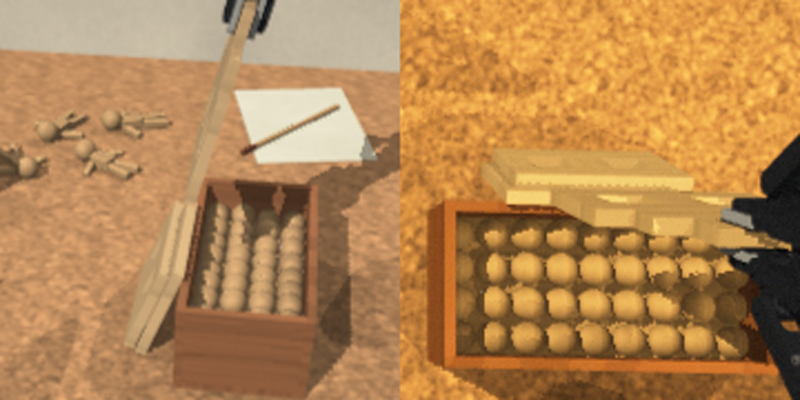

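The pictures show the gable fully out of the stack, with the two other panels still leaning face to face at (160,280) in the left half. I'll carry it over the stand.

```bash
python3 jog.py '0 0.01 -0.001 0 0 0 0; 0 0.03 -0.003 0 0 0 0; 0 0.06 -0.006 -0.001 0 0 0; 0 0.09 -0.009 -0.002 0 0 0; 0 0.12 -0.012 -0.003 0 0 0; 0 0.15 -0.015 -0.004 0 0 0; 0 0.18 -0.018 -0.005 0 0 0; 0 0.21 -0.021 -0.006 0 0.001 -0.005; 0 0.24 -0.024 -0.006 0 0.002 -0.01; 0 0.27 -0.027 -0.007 0 0.004 -0.015; 0 0.30 -0.03 -0.008 0 0.005 -0.02; 0 0.33 -0.033 -0.008 0 0.006 -0.026; 0 0.355 -0.036 -0.009 0 0.006 -0.026; 0 0.37 -0.038 -0.009 0 0.006 -0.026; 0 0.376 -0.038 -0.009 0 0.006 -0.026; 0 0.376 -0.038 -0.009 0 0.006 -0.026; 0 0.376 -0.038 -0.009 0 0.006 -0.026'
python3 - <<'E'
from h import *
from scipy.spatial.transform import Rotation as R
import cv2
np.set_printoptions(precision=4,suppress=True)
o=ctrl.get_obs();Rt=R.from_rotvec(o["tool_rot"]);print(Rt.as_matrix(),o["tool_pos"],o["opening"])
up=-Rt.as_matrix()[:,2];tgt=np.array([.468,.1514,.0142])+.127*up;print(tgt,Rt.inv().apply(tgt-o["tool_pos"]))
U=o["tool_pos"]-.127*up;yv=Rt.as_matrix()[:,0];print("U",U,"bottom corners top-px",proj("top",U+.065*yv),proj("top",U-.065*yv),"side-px",proj("side",U+.065*yv),proj("side",U-.065*yv))
a=ctrl.get_image("side")[100:340,190:370,::-1];b=ctrl.get_image("top")[130:310,70:310,::-1]
cv2.imwrite("pics/e1.png",np.hstack([cv2.resize(a,(360,480),interpolation=cv2.INTER_CUBIC),cv2.resize(cv2.copyMakeBorder(b,0,60,0,0,0),(440,480),interpolation=cv2.INTER_CUBIC)]))
E
```

```text
t: 5.3
tool_pos: [0.4369, 0.1509, 0.2752]
tool_rot: [2.064, 2.121, 0.255]
contact_force: [-0.3, 0.3, -1.4]
opening: 0.0092
grip_force: 40.5
[[-0.027   0.9704  0.2401]
 [ 0.9996  0.0269  0.0035]
 [-0.003   0.2401 -0.9708]] [0.4369 0.1509 0.2752] 0.009219382852580341
[0.4375 0.151  0.1375] [ 0.0005 -0.0325  0.1339]
U [0.4674 0.1513 0.1519] bottom corners top-px [108.4896 220.9499] [198.2355 219.9967] side-px [278.6127 243.3186] [283.9579 177.9854]
```

View pics/e1.png

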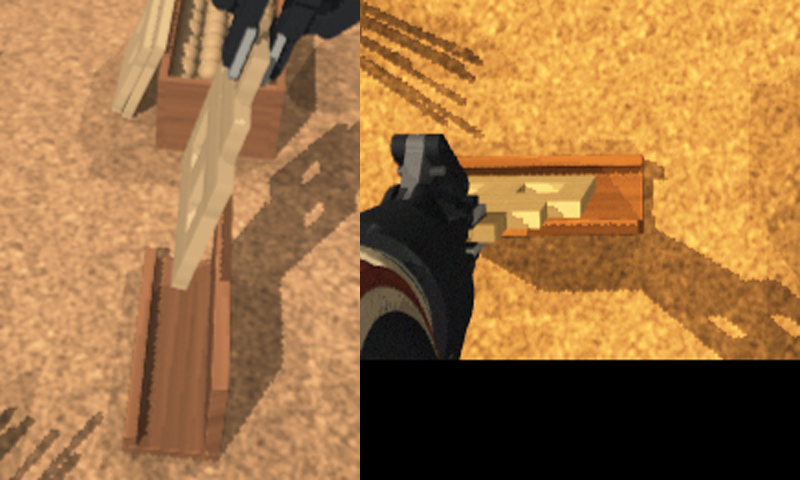

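The bottom corners are within about 2 px of their predictions: side view (280,244) and top view (199,218.5). I'll lower the panel into the trough.

```bash
python3 jog.py '0 0 -0.004 0.016 0 0 0; 0 0 -0.009 0.036 0 0 0; 0 0 -0.014 0.056 0 0 0; 0 0 -0.019 0.076 0 0 0; 0 0 -0.023 0.094 0 0 0; 0 0 -0.027 0.110 0 0 0; 0 0 -0.030 0.122 0 0 0; 0 0 -0.032 0.130 0 0 0; 0 0 -0.0325 0.1335 0 0 0; 0 0 -0.0325 0.1335 0 0 0; 0 0 -0.0325 0.1335 0 0 0'
python3 jog.py '0 0 -0.0002 0.001 0 0 0; 0 0 -0.0005 0.002 0 0 0; 0 0 -0.0005 0.002 0 0 0'
```

```text
t: 6.32
tool_pos: [0.4386, 0.1504, 0.1396]
tool_rot: [2.064, 2.118, 0.259]
contact_force: [-0.6, -0.2, -0.9]
opening: 0.0095
grip_force: 40.5
t: 6.57
tool_pos: [0.4384, 0.1508, 0.1373]
tool_rot: [2.063, 2.119, 0.259]
contact_force: [0.2, -0.7, -2.0]
opening: 0.0097
grip_force: 40.5
```

```bash
python3 jog.py '0 0 -0.0002 0.001 0 0 0; 0 0 -0.0005 0.002 0 0 0; 0 0 -0.0005 0.002 0 0 0'
python3 jog.py '0 0 -0.0002 0.001 0 0 0; 0 0 -0.0002 0.001 0 0 0'
```

```text
t: 6.82
tool_pos: [0.4381, 0.1508, 0.1348]
tool_rot: [2.064, 2.12, 0.258]
contact_force: [-1.0, 0.4, -0.4]
opening: 0.0092
grip_force: 40.6
t: 6.98
tool_pos: [0.4385, 0.1509, 0.1347]
tool_rot: [2.063, 2.12, 0.259]
contact_force: [-2.6, 0.9, 3.6]
opening: 0.0089
grip_force: 41.4
```

The panel touches the floor at the predicted height. I'll ease it back towards the backboard.

```bash
python3 jog.py '0 0 -0.0012 -0.0008 0 0 0; 0 0 -0.0022 -0.001 0 0 0; 0 0 -0.0022 -0.001 0 0 0'
python3 jog.py '0 0 -0.001 -0.0002 0 0 0; 0 0 -0.002 -0.0005 0 0 0; 0 0 -0.002 -0.0005 0 0 0'
python3 - <<'E'
from h import *
import cv2
a=ctrl.get_image("side")[150:340,220:340,::-1];cv2.imwrite("pics/e2.png",cv2.resize(a,(360,570),interpolation=cv2.INTER_CUBIC))
E
```

```text
t: 7.23
tool_pos: [0.4362, 0.1507, 0.1346]
tool_rot: [2.063, 2.119, 0.26]
contact_force: [0.7, -0.4, 0.9]
opening: 0.0092
grip_force: 40.9
t: 7.48
tool_pos: [0.4349, 0.1506, 0.1347]
tool_rot: [2.061, 2.118, 0.262]
contact_force: [6.7, -0.5, -3.5]
opening: 0.0094
grip_force: 40.2
```

View pics/e2.png

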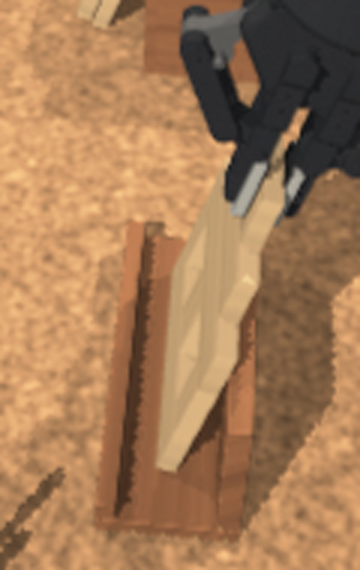

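The panel stands in the trough, leaning on the backboard (6.7 N contact), with its bottom near (165,468) between lip and board. I'll release and withdraw along the panel.

```bash
python3 jog.py '0.05 0 0 0 0 0 0; 0.05 0 0 0 0 0 0; 0.05 0 0 0 0 0 0; 0.05 0 0 0 0 0 0; 0.05 0 0 0 0 0 0; 0.05 0 0 -0.01 0 0 0; 0.05 0 0 -0.025 0 0 0; 0.05 0 0 -0.05 0 0 0; 0.05 0 0 -0.08 0 0 0; 0.05 0 0 -0.11 0 0 0; 0.05 0 0 -0.14 0 0 0; 0.05 0 0 -0.15 0 0 0; 0.05 0 0 -0.15 0 0 0; 0.05 0 0 -0.15 0 0 0'
python3 - <<'E'
from h import *
import cv2
a=ctrl.get_image("side")[50:340,210:360,::-1];b=ctrl.get_image("top")[150:295,70:470,::-1]
cv2.imwrite("pics/f1.png",np.hstack([cv2.resize(a,(300,580),interpolation=cv2.INTER_CUBIC),cv2.copyMakeBorder(cv2.resize(b,(500,181),interpolation=cv2.INTER_CUBIC),0,399,0,0,0)]))
E
```

```text
t: 8.7
tool_pos: [0.3974, 0.15, 0.2796]
tool_rot: [2.064, 2.12, 0.258]
contact_force: [-0.0, -0.8, -0.9]
opening: 0.0502
grip_force: 0.0
```

View pics/f1.png

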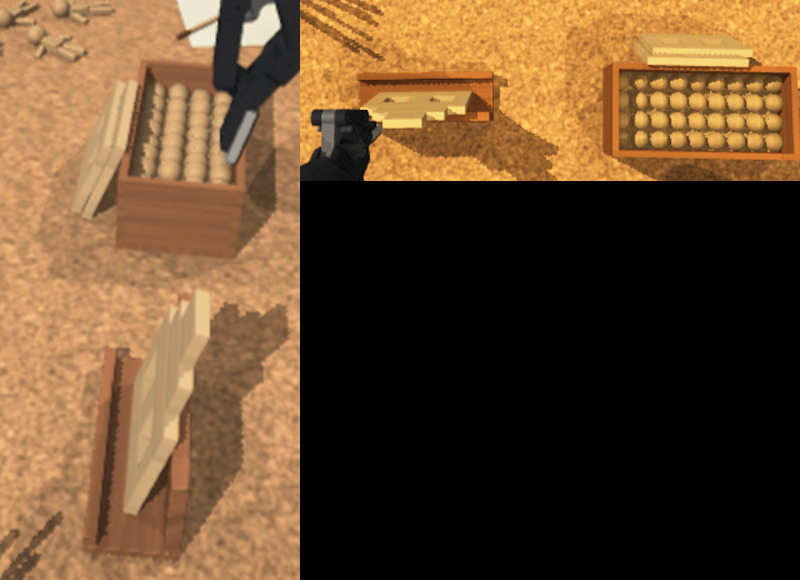

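The gable stands steps up in the middle of the trough, leaning on the backboard. The other two panels still lean on the box, and the gripper is clear.

```bash
python3 -c "
from station import ctrl
print(ctrl.finish_job())"
```

```text
the job is handed in; nothing more can be done
None
```

I stood the stepped gable, steps up, in the middle of the stand's trough, leaning back on its backboard; the other two panels still lean against the box, and I handed the job in at about 9 s.

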